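Sort capped valve cartridges by weight

TASK

The two look-alike valve cartridges in the wooden rack may each be complete (heavy, over half a kilo) or gutted (light, about 0.2 kg). One at a time, lift each just clear of the rack, hold it still there a moment to feel its weight, and put it away before taking the other: a heavy one nose-down into a free bore of the steel block, pushed down gently until its can sits flush on the block, a light one set down gently, upright, in an empty pocket of the aluminium scrap tray. Leave everything else in its place.

Things in the scene. Friction and masses are not known exactly. Their poses are not given: they have to be found in the camera images.
- cart1_mid (a point): centre of one cartridge, half-way up: a black can 52 mm in diameter, 55 mm high, on a steel nose 34 mm in diameter, 35 mm long, foot chamfered 3 mm; thin 8 mm stud on top; z along its axis. Foot 45 mm below, can's underside 10 mm below, can's mid-height (grip there) 17 mm above this point. Heavy: 0.52-0.62 kg, light: 0.19 kg; both may be heavy or both light. The insert may rattle.
- cart2_mid (a point): centre of the other cartridge, half-way up: a black can 52 mm in diameter, 55 mm high, on a steel nose 34 mm in diameter, 35 mm long, foot chamfered 3 mm; thin 8 mm stud on top; z along its axis. Foot 45 mm below, can's underside 10 mm below, can's mid-height (grip there) 17 mm above this point. Heavy: 0.52-0.62 kg, light: 0.19 kg; both may be heavy or both light. The insert may rattle.
- rack: fixed wooden rack, 90 x 210 x 45 mm (x, y, z), origin under its centre; two loose through holes 41 mm in diameter at y = -55 and +55 mm in its frame, in each a cartridge hangs nose-down, its can resting on the rack; lifted 5 mm the can is clear of the rack while the nose is still in the hole
- block: fixed grey steel block, 210 x 90 x 50 mm (x, y, z), origin under its centre, for the heavy cartridges: two upright bores in its top
- tray: fixed aluminium scrap tray, 270 x 100 mm outside (x, y), walls and two partitions 30 mm high, 3 mm thick, origin under its centre: three pockets in a row along x, the one at +x holding a solenoid coil, the other two empty, for the light cartridges
- bore0 (a point): centre of the mouth of a bore in the block's top, 36.5 mm in diameter, 2 mm chamfer, z up. Inside, a stiff brass plug stands 21 to 26 mm below the mouth: the nose must push it down, which takes about 8 N (more than a cartridge's weight); it does not spring back. Home: the can rests on the block's top, the cartridge's centre 10 mm above this point
- pocket0 (a point): centre of the floor of an empty tray pocket, 85 mm (tray x) by 94 mm (tray y), flat; a cartridge standing there has its centre 45 mm above this point
- bore1 (a point): centre of the mouth of a bore in the block's top, 36.5 mm in diameter, 2 mm chamfer, z up. Inside, a stiff brass plug stands 21 to 26 mm below the mouth: the nose must push it down, which takes about 8 N (more than a cartridge's weight); it does not spring back. Home: the can rests on the block's top, the cartridge's centre 10 mm above this point
- pocket1 (a point): centre of the floor of an empty tray pocket, 85 mm (tray x) by 94 mm (tray y), flat; a cartridge standing there has its centre 45 mm above this point
- coil: bystander: solenoid coil, a black block 45 x 40 x 36 mm lying in the tray's third pocket (origin under its centre)
- adapter: bystander: small brass threaded adapter, 30 mm across, 22 mm high, standing on the rack between the two cartridges (origin under its centre)
- gauge: bystander: dial gauge lying on its back beyond the rack, 62 mm across, 26 mm high (origin under its centre)
- elbow: bystander: steel pipe elbow near the robot, 45 mm high and 58 mm long (origin under its upright leg)
- carton: bystander: small plain carton, 70 x 55 x 50 mm, beyond the rack (origin under its centre)
- wrench: bystander: steel wrench, 180 mm long, lying flat near the robot (origin under its middle)
- reel: bystander: flat grey plastic reel, 60 mm across, 36 mm high, beyond the rack (origin under its centre)

How it is judged (in metres and radians):
On the way, in this order (a step that is already met when the one before it is completed fails the run):
1. a cartridge is lifted just clear of the rack (its can 3 to 70 mm above it) and held still (((z of cart1_mid in the frame of rack between 0.058 and 0.125 m and x of cart1_mid in the frame of rack between -0.03 and 0.03 m and y of cart1_mid in the frame of rack between -0.09 and 0.09 m and contact force between cart1 and rack below 0.3 N and linear speed of cart1 below 0.03 m/s) or (z of cart2_mid in the frame of rack between 0.058 and 0.125 m and x of cart2_mid in the frame of rack between -0.03 and 0.03 m and y of cart2_mid in the frame of rack between -0.09 and 0.09 m and contact force between cart2 and rack below 0.3 N and linear speed of cart2 below 0.03 m/s))), for 0.25 s.
2. one cartridge is put away where it belongs and let go ((((((horizontal distance between cart1_mid and bore0 below 0.004 m or horizontal distance between cart1_mid and bore1 below 0.004 m) and z of cart1_mid in the frame of bore0 below 0.0125 m and angle between cart1_mid's own z axis and vertical below 0.06 rad and contact force between cart1 and block above 3.7 N) or (x of cart1_mid in the frame of tray between -0.13 and 0.042 m and y of cart1_mid in the frame of tray between -0.047 and 0.047 m and z of cart1_mid in the frame of pocket0 below 0.05 m and angle between cart1_mid's own z axis and vertical below 0.15 rad and contact force between cart1 and tray between 0.8 and 3.7 N)) and (linear speed of cart1 below 0.02 m/s and contact force between cart1 and the fingers below 0.05 N)) or ((((horizontal distance between cart2_mid and bore0 below 0.004 m or horizontal distance between cart2_mid and bore1 below 0.004 m) and z of cart2_mid in the frame of bore0 below 0.0125 m and angle between cart2_mid's own z axis and vertical below 0.06 rad and contact force between cart2 and block above 3.7 N) or (x of cart2_mid in the frame of tray between -0.13 and 0.042 m and y of cart2_mid in the frame of tray between -0.047 and 0.047 m and z of cart2_mid in the frame of pocket0 below 0.05 m and angle between cart2_mid's own z axis and vertical below 0.15 rad and contact force between cart2 and tray between 0.8 and 3.7 N)) and (linear speed of cart2 below 0.02 m/s and contact force between cart2 and the fingers below 0.05 N)))), for 0.2 s.
3. the other cartridge is lifted just clear of the rack (3 to 70 mm) and held still (((z of cart1_mid in the frame of rack between 0.058 and 0.125 m and x of cart1_mid in the frame of rack between -0.03 and 0.03 m and y of cart1_mid in the frame of rack between -0.09 and 0.09 m and contact force between cart1 and rack below 0.3 N and linear speed of cart1 below 0.03 m/s) or (z of cart2_mid in the frame of rack between 0.058 and 0.125 m and x of cart2_mid in the frame of rack between -0.03 and 0.03 m and y of cart2_mid in the frame of rack between -0.09 and 0.09 m and contact force between cart2 and rack below 0.3 N and linear speed of cart2 below 0.03 m/s))), for 0.25 s.
At the end, for the whole second after the job is handed in: Both at rest and let go. Heavy (rests with over 3.7 N): in a bore of the block, within 4 mm of its axis, upright within 0.06 rad, can within 2.5 mm of flush. Light (0.8 to 3.7 N): standing upright (0.15 rad) on the floor of an empty pocket of the tray ((((horizontal distance between cart1_mid and bore0 below 0.004 m or horizontal distance between cart1_mid and bore1 below 0.004 m) and z of cart1_mid in the frame of bore0 below 0.0125 m and angle between cart1_mid's own z axis and vertical below 0.06 rad and contact force between cart1 and block above 3.7 N) or (x of cart1_mid in the frame of tray between -0.13 and 0.042 m and y of cart1_mid in the frame of tray between -0.047 and 0.047 m and z of cart1_mid in the frame of pocket0 below 0.05 m and angle between cart1_mid's own z axis and vertical below 0.15 rad and contact force between cart1 and tray between 0.8 and 3.7 N)) and linear speed of each of cart1, cart2 below 0.02 m/s and contact force between each of cart1, cart2 and the fingers below 0.05 N and (((horizontal distance between cart2_mid and bore0 below 0.004 m or horizontal distance between cart2_mid and bore1 below 0.004 m) and z of cart2_mid in the frame of bore0 below 0.0125 m and angle between cart2_mid's own z axis and vertical below 0.06 rad and contact force between cart2 and block above 3.7 N) or (x of cart2_mid in the frame of tray between -0.13 and 0.042 m and y of cart2_mid in the frame of tray between -0.047 and 0.047 m and z of cart2_mid in the frame of pocket0 below 0.05 m and angle between cart2_mid's own z axis and vertical below 0.15 rad and contact force between cart2 and tray between 0.8 and 3.7 N))); the robot touches nothing.
It fails at once if a cartridge is slammed or forced against the block or tray (over 70 N) (contact force between any of cart1, cart2 and block above 70 N or contact force between any of cart1, cart2 and tray above 70 N).
It fails at once if a cartridge is dropped (let go and falling faster than 0.5 m/s, a drop of some 13 mm) ((contact force between cart1 and the fingers below 0.05 N and linear speed of cart1 above 0.5 m/s) or (contact force between cart2 and the fingers below 0.05 N and linear speed of cart2 above 0.5 m/s)).
It fails at once if a cartridge is tipped over (more than 0.5 rad) (angle between any of cart1_mid, cart2_mid's own z axis and vertical above 0.5 rad).
It fails at once if a bystander is pushed more than 30 mm from its place (distance of any of coil, adapter, gauge, elbow, carton, wrench, reel from where it was at the start of the episode above 0.03 m).
It also fails if it takes over 59 s, if anything falls off the work surface, if the arm or the gripper's body presses on something with over 40 N, if the wrist force passes 120 N, or if a joint passes its speed limit or range.

ROBOT

A 6-joint arm with a two-finger parallel gripper is mounted at the origin on the work surface. World frame = base frame: x ahead of the robot, y to its left, z up, the work surface at z = 0. Lengths are in mm, angles in rad, forces in N, time in s.
With the tool pointing down it reaches from about 350 to 775 mm from the base axis. Payload 7.3 kg.
Tool frame: the origin (TCP) lies midway between the tips of the shut fingers; the grasp point (between the pads) lies 19 mm behind it; z points along the fingers, y is the line along which they close (so a half turn about z gives the same grasp; the last joint's range is limited). The gripper opens to 92 mm and grips with 3 to 60 N. Pads are 19 mm wide; open, the fingers measure 130 mm over their backs; the gripper's body (75 mm by 190 mm) begins 47 mm behind the grasp point.
Start: joints at [-1.475, 0.342, 1.524, -0, 1.275, -0.146], TCP at [125.733, -509.741, 226.741] pointing down, gripper open.
Joint ranges: [-2.53, 2.53], [-0.77, 2.02], [0.04, 2.7], [-1, 4.14], [0.28, 2.66], [-3.11, 3.11]. Speed limits (rad/s): [2.57, 2.57, 3.14, 3.14, 3.14, 3.14].

INTERFACE

Orientations are given as [roll, pitch, yaw] about the fixed x, y, z axes, in that order (R = Rz(yaw) Ry(pitch) Rx(roll)).
In Python, from plant import bot gives the robot as it stands.
- The arm moves only by the tool jog_arm, never from a script. Its arguments are lists of equal length, an entry for each row: "dp": the shift along the tool's x, y, z in m, a list of three; "twist": the turn about the tool's z in degrees. A call has 1 to 10 rows; each row shifts and turns the commanded pose from where the row before left it, along the tool's axes as they then stand; what a row does not reach is not made up. A row lasts 1/8 s, in which the tool goes at most 62.5 mm and 10.7 degrees, less where a joint would pass 70% of its speed; a pose out of reach is approached as far as the arm can. A call is refused whole if a number of a shift passes 0.0625 or a number of a turn 10.7, either way. A call with a gripper value outside its range is refused whole. "jaw" is the finger opening in m, from 0 to 0.0918, set as the call begins (left out, the last holds). The fingers move at their own pace and stop on an object; the grip force is fixed at half the most. Time passes only in rows, so rows that do not move let the fingers close. It gives the time, the measured TCP pose, the force, the opening and the grip force at its end, in the units of the state.
- bot.get_obs(): the state, without advancing time (a new reading comes with each control period).
- bot.capture(name): name is "scene" or "top"; returns the picture (420x560x3 uint8, blue, green, red); there is no depth.
- bot.camera_params(name): a dict with "fx", "fy", "cx", "cy" (pixels), "R" (3x3) and "t" (3): a world point X has camera coordinates R X + t. Camera axes: x right, y down, z forward; pixel columns grow to the right and rows downward; lengths in mm; the calibration is good to about 2 mm. A picture is of the moment at which its call begins. camera_params takes no time and is no camera call.
- bot.close_job(): hands the job in; it is judged then, once.
Trained networks look in the newest picture that a camera, given by its name, has taken for a name from the list of things; names that differ only in an ending like _2 or _b are one class to them, and where a whole thing is asked for, a point or a joint stands for the part that bears it (a point fixed in the world has none). Each returns a list of dicts, best first, with "confidence" (0 to 1); they miss things now and then, are a little off and sometimes report something else, mostly with a low value. They report only what shows in the picture. A call takes as long as a camera call.
- bot.find_in(camera, label): "bbox" ([centre column, centre row, width, height] in pixels, round what is visible of it).
- bot.masks_of(camera, label): "pixels" (420x560 bool, what is visible of it) and "bbox" ([centre column, centre row, width, height] in pixels, round what is visible of it).
The state is a dict: "time": time; "joint_positions": joint angles; "dq": joint speeds; "tau": joint torques, N m; "tool_pos": TCP position; "tcp_rot": TCP orientation; "contact_force": force on the tool from outside, world axes, zero at the start; "moment": the same for the moment, N m; "grip_width": finger opening in mm; "finger_force": force on a finger pad.
Only numpy, scipy, OpenCV 4.12 (cv2) and the standard library are available. Lean on these libraries where they do the work, as an engineer would, in place of code of your own. Each camera call takes 0.05 s, during which the arm holds its last target. There are 200 camera calls.

## Working session

There is one attempt and no reset: what is moved stays moved. The work goes in short steps, Python scripts to look and compute and a tool call to move; the robot and the scene stay as the last step left them, time stands still between calls to the robot, and variables do not carry over. Pictures are saved under pics/ and viewed, at most 10 in all, crops included, and the job is handed in when it is done.

Besides the shell and the picture viewer there is one more tool, called after "Emit:" in YAML: its name, and indented under it one key for each argument. jog_arm: Moves the arm, as the interface text tells. Its arguments: {"type":"object","properties":{"dp":{"type":"array"},"twist":{"type":"array"},"jaw":{"type":"number"}},"required":["dp","twist"]}

```bash
mkdir -p pics; python3 - <<'E'
from plant import bot
import cv2
for n in("scene","top"):
    cv2.imwrite(f"pics/{n}0.png",bot.capture(n)); p=bot.camera_params(n); print(n,p)
o=bot.get_obs();print(o)
for l in("cart1_mid","rack","block","tray","bore0","pocket0"):
    for c in("scene","top"):
        print(l,c,[(round(d["confidence"],2),[round(float(v),1) for v in d["bbox"]]) for d in bot.find_in(c,l)])
E
```

```text
scene {'fx': 430.3631856493603, 'fy': 430.3631856493603, 'cx': 283.0042652236902, 'cy': 209.29109917769182, 'R': array([[ 0.09614519,  0.99523121,  0.01646008],
       [ 0.81753316, -0.0695237 , -0.57166947],
       [-0.56779893,  0.06841993, -0.82031889]]), 't': array([ -76.27720125, -436.20834352, 1208.84425765])}
top {'fx': 394.22533659870794, 'fy': 394.22533659870794, 'cx': 282.69563249401693, 'cy': 206.6876731895747, 'R': array([[ 0.01358785, -0.99961092, -0.0243593 ],
       [-0.9859489 , -0.00933777, -0.166786  ],
       [ 0.16649364,  0.02628328, -0.98569217]]), 't': array([  3.51777888, 579.51600423, 690.47027109])}
{'time': 0.1, 'joint_positions': array([-1.47498192e+00,  3.42660971e-01,  1.52489960e+00,  4.58551119e-06,
        1.27541566e+00, -1.45985164e-01]), 'dq': array([ 7.38257188e-05, -1.38650769e-03, -1.50118092e-03,  8.68167500e-04,
       -7.72684564e-04,  6.59284189e-04]), 'tau': array([ 1.73767494e-03, -4.32004094e+01, -2.44695640e+01,  7.19901058e-02,
        5.26809634e-02, -3.77819094e-05]), 'tool_pos': array([ 125.70730842, -509.35941543,  226.11799409]), '
[... 212 characters left out ...]
, 'grip_width': 91.99172545796972}
cart1_mid scene [(0.42, [278.9, 225.6, 112.4, 60.2])]
cart1_mid top [(0.7, [314.1, 209.1, 32.4, 28.2])]
rack scene [(0.77, [278.9, 224.3, 111.9, 59.0]), (0.27, [404.0, 201.3, 56.4, 99.4])]
rack top []
block scene [(0.61, [405.0, 203.2, 61.0, 100.4]), (0.49, [126.5, 221.1, 57.8, 126.2]), (0.33, [332.4, 304.1, 36.8, 50.0])]
block top [(0.56, [146.6, 221.4, 77.6, 115.9])]
tray scene [(0.75, [127.2, 223.9, 59.7, 127.0])]
tray top [(0.98, [439.8, 238.9, 73.1, 145.1])]
bore0 scene [(0.85, [406.2, 202.4, 59.6, 95.6])]
bore0 top [(0.64, [142.7, 222.1, 81.7, 115.0])]
pocket0 scene [(0.7, [128.0, 221.9, 58.9, 123.5])]
pocket0 top [(0.63, [442.3, 237.8, 77.6, 148.2])]
```

```bash
python3 - <<'E'
import cv2
t=cv2.imread("pics/top0.png");s=cv2.imread("pics/scene0.png")
cv2.imwrite("pics/top_c.png",cv2.resize(t[130:330,90:490],None,fx=2,fy=2,interpolation=cv2.INTER_CUBIC))
cv2.imwrite("pics/scene_c.png",cv2.resize(s[110:350,80:480],None,fx=2,fy=2,interpolation=cv2.INTER_CUBIC))
E
```

```text
(no output)
```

View pics/top_c.png

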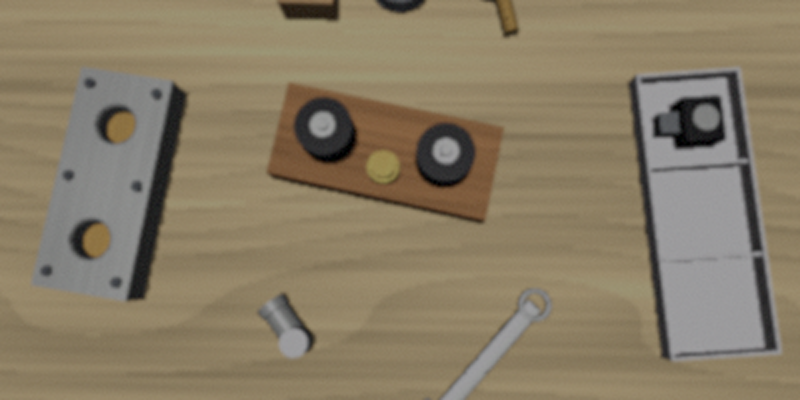

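View pics/scene_c.png

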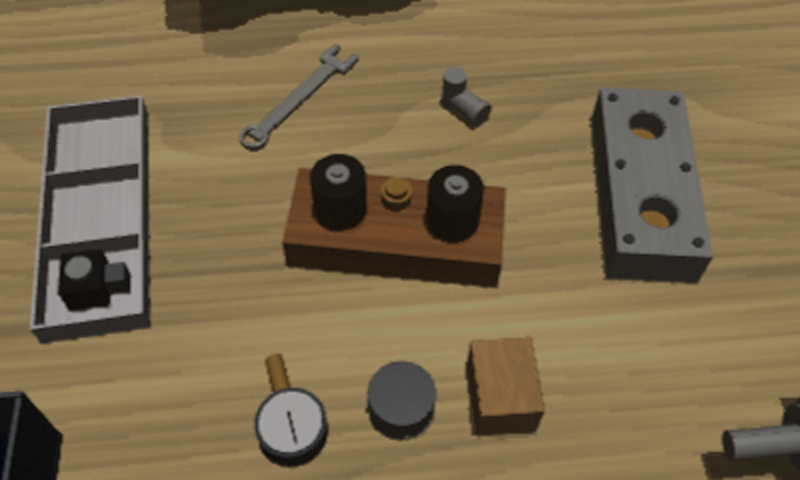

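The top view shows the block at left (top-face corners at crop pixels ~(82,68), (175,82), (128,298), (33,285)), the rack in the middle with studs at ~(322,124) and (446,150), and the tray at right with its coil in the +x pocket. The scene view shows the same from the far side. Next I fit poses from these points.

```bash
cat > fit.py <<'E'
import numpy as np
from scipy.optimize import least_squares
from plant import bot
CP={n:bot.camera_params(n) for n in("scene","top")}
OFF={"top":(90,130),"scene":(80,110)}
def proj(n,X):
    p=CP[n];c=np.atleast_2d(X)@p["R"].T+p["t"]
    return np.c_[p["fx"]*c[:,0]/c[:,2]+p["cx"],p["fy"]*c[:,1]/c[:,2]+p["cy"]]
def px(n,uv): return (np.array(uv,float)+.5)/2-.5+OFF[n]
def fit(obs,x0): # obs: (cam,cropuv,local xyz)
    def w(q,L):
        c,s=np.cos(q[2]),np.sin(q[2]);return [q[0]+c*L[0]-s*L[1],q[1]+s*L[0]+c*L[1],L[2]]
    f=lambda q:np.concatenate([(proj(n,w(q,L))[0]-px(n,u)) for n,u,L in obs])
    r=least_squares(f,x0,loss="soft_l1",x_scale=[10,10,.1]);return r.x,f(r.x).reshape(-1,2).round(1).tolist(),w
E
python3 - <<'E'
from fit import *
a=[("top",(82,68),(105,45,50)),("top",(175,82),(105,-45,50)),("top",(128,298),(-105,-45,50)),("top",(33,285),(-105,45,50))]
b=[("scene",(600,90),(-105,-45,50)),("scene",(683,91),(-105,45,50)),("scene",(710,257),(105,45,50)),("scene",(609,256),(105,-45,50))]
for o in(a,b,a+b): print("block",fit(o,[500,300,-.1])[:2])
a=[("top",(289,83),(45,105,45)),("top",(503,128),(45,-105,45)),("top",(484,220),(-45,-105,45)),("top",(269,174),(-45,105,45))]
b=[("scene",(300,170),(-45,-105,45)),("scene",(505,187),(-45,105,45)),("scene",(500,262),(45,105,45)),("scene",(286,243),(45,-105,45))]
for o in(a,b,a+b): print("rack",fit(o,[550,0,-.2])[:2])
a=[("top",(632,76),(135,50,30)),("top",(741,69),(135,-50,30)),("top",(780,353),(-135,-50,30)),("top",(666,358),(-135,50,30))]
b=[("scene",(47,107),(-135,-50,30)),("scene",(143,98),(-135,50,30)),("scene",(150,316),(135,50,30)),("scene",(33,329),(135,-50,30))]
for o in(a,b,a+b): print("tray",fit(o,[500,-300,0.1])[:2])
for l,(u,v) in {"cartL":((322,124),(457,184)),"cartR":((446,150),(337,173))}.items():
    g=lambda X:np.concatenate([proj("top",X)[0]-px("top",u),proj("scene",X)[0]-px("scene",v)])
    r=least_squares(g,[550,0,100]);print(l,r.x,g(r.x))
for l,(u,v) in {"boreFar":((117,124),(659,212)),"boreNear":((91,239),(647,125))}.items():
    g=lambda X:np.concatenate([proj("top",[*X,50])[0]-px("top",u),proj("scene",[*X,50])[0]-px("scene",v)])
    r=least_squares(g,[550,300]);print(l,r.x,g(r.x))
E
```

```text
block (array([ 5.50992118e+02,  2.73657041e+02, -1.44065744e-01]), [[0.5, -0.5], [-0.5, -0.7], [0.0, 1.5], [0.0, 0.1]])
block (array([ 5.52818667e+02,  2.70687786e+02, -1.61398970e-01]), [[-0.4, -1.0], [-0.2, 1.0], [-0.5, 1.3], [2.1, -1.3]])
block (array([ 5.51201452e+02,  2.72654151e+02, -1.50979661e-01]), [[1.4, -0.7], [0.4, -0.6], [0.1, 1.5], [0.2, -0.2], [-0.2, -1.4], [-0.0, 0.2], [0.8, 0.3], [3.5, -1.8]])
rack (array([ 5.83195754e+02,  1.09649528e+01, -2.01230385e-01]), [[-0.3, -0.1], [0.5, -0.2], [0.8, 0.4], [-1.4, -0.2]])
rack (array([ 5.83803066e+02,  1.06176988e+01, -1.89964187e-01]), [[-0.7, -0.9], [0.6, -0.5], [1.8, 0.6], [-1.5, 0.2]])
rack (array([ 5.83403312e+02,  1.06768701e+01, -1.97107383e-01]), [[-0.3, 0.0], [0.6, -0.6], [1.1, 0.1], [-1.2, -0.0], [-0.4, -1.3], [0.7, -0.3], [1.6, 0.7], [-1.5, -0.3]])
tray (array([ 5.32267650e+02, -2.89608995e+02,  7.16743474e-02]), [[1.5, -0.9], [-1.3, -0.7], [-1.0, 0.4], [0.9, 1.1]])
tray (array([ 5.34522343e+02, -2.90013510e+02,  8.97157864e-02]), [[0.7, 0.6], [-0.2, -0.8], [-1.7, -0.9], [0.6, 1.3]])
tray (array([ 5.33011357e+02, -2.89828283e+02,  8.18773376e-02]), [[0.9, -1.0], [-1.9, -1.2], [-0.2, -0.3], [1.8, 0.9], [1.4, -0.1], [0.5, -1.2], [-2.1, -1.4], [0.2, 0.4]])
cartL [595.73195552  64.33230878 105.33149915] [ 0.25920979  0.02135651  0.2725033  -0.02567932]
cartR [573.79266859 -44.01657742 104.97605878] [ 0.4693746   0.02156527  0.50140679 -0.00402616]
boreFar [605.92186723 265.76446754] [ 0.17214965 -0.17390136  0.15844898 -0.2779737 ]
boreNear [496.71819584 282.34237074] [ 0.18078986 -0.08283799  0.19318476 -0.2070374 ]
```

Emit:
jog_arm:
  dp:
    - [0,0,0]
    - [0,0,0]
    - [0,0,0]
    - [0,0,0]
    - [0,0,0]
    - [0,0,0]
    - [0,0,0]
  twist: [-9.3,-9.3,-9.3,-9.3,-9.3,-9.3,-9.3]
  jaw: 0.0918

```text
time: 1.58
tool_pos: [125.7, -509.8, 226.8]
tcp_rot: [3.142, 0.0, 1.383]
contact_force: [-0.4, 0.9, -0.2]
grip_width: 92.0
finger_force: 0.0
```

```bash
cat > go.py <<'E'
import sys,numpy as np
from plant import bot
from scipy.spatial.transform import Rotation as Ro
o=bot.get_obs();R=Ro.from_euler("xyz",o["tcp_rot"]).as_matrix()
print("t",o["time"],"pos",o["tool_pos"].round(1),"rot",o["tcp_rot"].round(4),"F",o["contact_force"].round(2),"M",o["moment"].round(2),"w",round(float(o["grip_width"]),1),"q",o["joint_positions"].round(2))
if len(sys.argv)>3:
    d=np.array(sys.argv[1:4],float)-o["tool_pos"];print("tool-dp mm",(R.T@d).round(1),"norm",np.linalg.norm(d).round(1))
E
python3 go.py 595.5 64.3 160
```

```text
t 1.575 pos [ 125.7 -509.8  226.8] rot [3.1416e+00 1.0000e-04 1.3833e+00] F [-0.41  0.93 -0.15] M [ 0.03 -0.08  0.05] w 92.0 q [-1.48  0.34  1.52 -0.    1.28 -1.29]
tool-dp mm [651.6 354.6  66.7] norm 744.8
```

Emit:
jog_arm:
  dp:
    - [0.05,0.0272,0]
    - [0.05,0.0272,0]
    - [0.05,0.0272,0]
    - [0.05,0.0272,0]
    - [0.05,0.0272,0]
    - [0.05,0.0272,0]
    - [0.05,0.0272,0]
    - [0.05,0.0272,0]
    - [0.05,0.0272,0]
    - [0.05,0.0272,0]
  twist: [0,0,0,0,0,0,0,0,0,0]

```text
time: 2.82
tool_pos: [489.6, -69.5, 226.9]
tcp_rot: [3.141, 0.0, 1.378]
contact_force: [0.7, -1.1, 0.5]
grip_width: 91.9
finger_force: 0.0
```

Emit:
jog_arm:
  dp:
    - [0.05,0.0272,0]
    - [0.05,0.0272,0]
    - [0.05,0.0272,0.01]
    - [0,0,0.02]
    - [0,0,0.02]
    - [0,0,0]
  twist: [0,0,0,0,0,0]

```text
time: 3.58
tool_pos: [596.3, 60.7, 175.1]
tcp_rot: [-3.138, 0.001, 1.378]
contact_force: [-0.3, -0.7, 0.3]
grip_width: 91.7
finger_force: 0.0
```

```bash
python3 go.py 595.5 64.3 53; python3 - <<'E'
from plant import bot
import cv2
s=bot.capture("scene");t=bot.capture("top")
cv2.imwrite("pics/c1.png",cv2.hconcat([cv2.resize(s[110:260,210:360],(390,390)),cv2.resize(t[130:280,200:350],(390,390))]))
E
```

```text
t 3.575 pos [596.3  60.7 175.1] rot [-3.1379e+00  7.0000e-04  1.3783e+00] F [-0.35 -0.72  0.29] M [ 0.   -0.08  0.03] w 91.7 q [-0.03  0.52  1.38 -0.    1.24  0.17]
tool-dp mm [  3.5  -1.1 122.1] norm 122.1
```

View pics/c1.png

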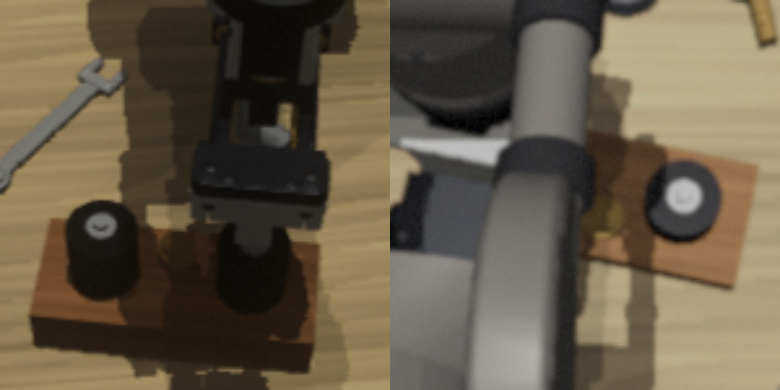

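The gripper stands centred over the left-hand cartridge (crop ~(255,270) in the scene half), so I descend.

Emit:
jog_arm:
  dp:
    - [0.0035,-0.001,0]
    - [0,0,0.03]
    - [0,0,0.03]
    - [0,0,0.03]
    - [0,0,0.02]
    - [0,0,0.011]
    - [0,0,0]
  twist: [0,0,0,0,0,0,0]

```text
time: 4.55
tool_pos: [597.0, 64.1, 55.7]
tcp_rot: [-3.141, 0.0, 1.378]
contact_force: [-0.3, 0.4, -0.2]
grip_width: 91.3
finger_force: 0.0
```

Emit:
jog_arm:
  dp:
    - [0,0,0]
    - [0,0,0]
    - [0,0,0]
    - [0,0,0]
    - [0,0,0]
    - [0,0,0]
  twist: [0,0,0,0,0,0]
  jaw: 0.0

```text
time: 5.3
tool_pos: [595.9, 64.3, 55.8]
tcp_rot: [-3.139, 0.0, 1.378]
contact_force: [-5.4, 0.5, 4.7]
grip_width: 52.3
finger_force: 30.0
```

Emit:
jog_arm:
  dp:
    - [0,0,-0.006]
    - [0,0,-0.007]
    - [0,0,-0.007]
    - [0,0,0]
    - [0,0,0]
    - [0,0,0]
    - [0,0,0]
    - [0,0,0]
  twist: [0,0,0,0,0,0,0,0]

```text
time: 6.3
tool_pos: [597.0, 64.1, 75.6]
tcp_rot: [-3.141, 0.0, 1.378]
contact_force: [0.9, 0.5, -5.2]
grip_width: 52.0
finger_force: 30.0
```

Emit:
jog_arm:
  dp:
    - [0,0,0]
    - [0,0,0]
  twist: [0,0]

```text
time: 6.55
tool_pos: [597.0, 64.1, 75.7]
tcp_rot: [3.142, 0.0, 1.378]
contact_force: [-0.0, -0.2, -6.7]
grip_width: 52.2
finger_force: 30.0
```

```bash
python3 go.py 595.5 64.3 180;python3 - <<'E'
import numpy as np
from plant import bot
for i in range(3): bot.capture("top");print(bot.get_obs()["contact_force"].round(2))
E
```

```text
t 6.55 pos [597.   64.1  75.7] rot [3.1416e+00 1.0000e-04 1.3780e+00] F [-0.03 -0.23 -6.67] M [ 0.02 -0.09  0.03] w 52.2 q [-0.02  0.63  1.5  -0.    1.02  0.17]
tool-dp mm [-1.000e-01 -1.500e+00 -1.043e+02] norm 104.3
[ 0.89  0.61 -5.73]
[-0.18 -0.25 -6.19]
[ 0.4   0.16 -5.95]
```

About 6 N, so this one is heavy and goes to the far bore. I refine the bore centres while lifting.

Emit:
jog_arm:
  dp:
    - [0,0,-0.015]
    - [0,0,-0.03]
    - [0,0,-0.03]
    - [0,0,0]
  twist: [0,0,0,0]

```text
time: 7.2
tool_pos: [598.9, 64.1, 154.2]
tcp_rot: [3.135, -0.001, 1.378]
contact_force: [-1.0, -0.6, -5.3]
grip_width: 52.1
finger_force: 30.0
```

```bash
python3 - <<'E'
import cv2
s=bs=cv2.imread("pics/scene0.png");t=cv2.imread("pics/top0.png")
a=[t[180:205,135:162],t[235:262,122:150],s[200:230,395:425],s[155:190,388:420]]
cv2.imwrite("pics/bores.png",cv2.hconcat([cv2.resize(i,None,fx=1,fy=1) if 0 else cv2.copyMakeBorder(cv2.resize(i,None,fx=7,fy=7,interpolation=cv2.INTER_CUBIC),0,250-i.shape[0]*7,0,200-min(200,i.shape[1]*7),cv2.BORDER_CONSTANT) for i in a])[:, :800+60])
print([i.shape for i in a])
E
python3 - <<'E'
import cv2;i=cv2.imread("pics/bores.png");print(i.shape)
cv2.imwrite("pics/bores.png",i[:, :800])
E
python3 go.py 606 265.8 150
```

```text
[(25, 27, 3), (27, 28, 3), (30, 30, 3), (35, 32, 3)]
(250, 834, 3)
t 7.2 pos [598.9  64.1 154.2] rot [ 3.1346e+00 -1.1000e-03  1.3780e+00] F [-0.99 -0.6  -5.27] M [-0.01 -0.21 -0.01] w 52.1 q [-0.02  0.54  1.41 -0.    1.18  0.17]
tool-dp mm [199.3 -31.7   4.2] norm 201.9
```

View pics/bores.png

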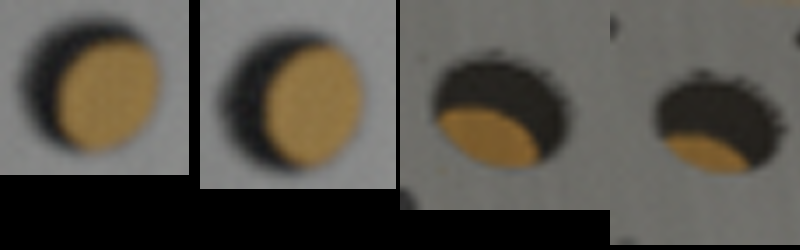

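The four tiles show the bores clearly: a dark wall, the orange plug, and a full mouth outline. I fit ellipses to these.

```bash
python3 - <<'E'
from fit import *
import cv2
I={n:cv2.imread(f"pics/{n}0.png") for n in CP}
def cen(n,u,v,h=16):
    k=8;r0,c0=int(v)-h,int(u)-h
    g=cv2.resize(I[n][r0:r0+2*h+1,c0:c0+2*h+1],None,fx=k,fy=k,interpolation=cv2.INTER_CUBIC).astype(int)
    bg=np.median(I[n][r0:r0+2*h+1,c0:c0+2*h+1].reshape(-1,3),0) if n=="x" else g[np.abs(g-100).sum(2).argsort(0)[0]].reshape(-1,3).mean(0)
    gray=g.mean(2);ref=np.percentile(gray,60)
    m=((gray<0.72*ref)|((g[:,:,2]-g[:,:,0])>35)).astype(np.uint8)
    cs,_=cv2.findContours(m,cv2.RETR_EXTERNAL,cv2.CHAIN_APPROX_NONE)
    c=[c for c in cs if cv2.pointPolygonTest(c,(k*h+4.,k*h+4.),False)>=0][0]
    e=cv2.fitEllipse(cv2.convexHull(c));return np.array([(e[0][0]+.5)/k-.5+c0,(e[0][1]+.5)/k-.5+r0]),np.array(e[1])/k
for l,z,pts in (("far",50,{"top":(148,192),"scene":(409,215)}),("near",50,{"top":(135,249),"scene":(403,172)})):
    C={n:cen(n,*p) for n,p in pts.items()};print(l,C)
    for ns in(["top"],["scene"],["top","scene"]):
        g=lambda X:np.concatenate([proj(n,[*X,z])[0]-C[n][0] for n in ns])
        print(ns,least_squares(g,[550,280]).x.round(1))
E
```

```text
far {'top': (array([147.23426723, 191.56443596]), array([19.01320648, 20.20783424])), 'scene': (array([409.13098145, 215.28180504]), array([15.85698891, 20.39129639]))}
['top'] [605.9 268. ]
['scene'] [605.4 265.3]
['top', 'scene'] [605.5 266.7]
near {'top': (array([134.42504883, 249.12882614]), array([19.61689377, 20.95528412])), 'scene': (array([403.12481689, 172.07435799]), array([14.17191124, 18.89405251]))}
['top'] [496.8 284.2]
['scene'] [496.7 281.6]
['top', 'scene'] [496.6 283.1]
```

Emit:
jog_arm:
  dp:
    - [0.02,-0.003,0]
    - [0.04,-0.006,0]
    - [0.04,-0.007,0]
    - [0.04,-0.006,0]
    - [0.04,-0.007,0]
    - [0.02,-0.003,0]
    - [0,0,0]
    - [0,0,0]
  twist: [0,0,0,0,0,0,0,0]

```text
time: 8.2
tool_pos: [603.5, 265.9, 149.8]
tcp_rot: [-3.14, 0.001, 1.378]
contact_force: [-0.6, -1.3, -6.3]
grip_width: 52.0
finger_force: 30.0
```

Emit:
jog_arm:
  dp:
    - [0.0012,0.0018,0.01]
    - [0,0,0.02]
    - [0,0,0.01]
    - [0,0,0.005]
    - [0,0,0]
    - [0,0,0]
  twist: [0,0,0,0,0,0]

```text
time: 8.95
tool_pos: [606.4, 267.5, 106.4]
tcp_rot: [3.14, -0.001, 1.378]
contact_force: [-0.0, 0.2, -4.8]
grip_width: 51.9
finger_force: 30.0
```

```bash
python3 go.py 605.5 266.7 60.8; python3 - <<'E'
from plant import bot
import cv2
s=bot.capture("scene");t=bot.capture("top")
cv2.imwrite("pics/c2.png",cv2.hconcat([cv2.resize(s[140:260,350:470],(390,390)),cv2.resize(t[150:270,90:210],(390,390))]))
E
```

```text
t 8.95 pos [606.4 267.5 106.4] rot [ 3.1404e+00 -6.0000e-04  1.3780e+00] F [-0.04  0.19 -4.79] M [-0.01 -0.04 -0.02] w 51.9 q [ 0.3   0.7   1.26 -0.    1.18  0.49]
tool-dp mm [-0.9 -0.8 45.6] norm 45.6
```

View pics/c2.png

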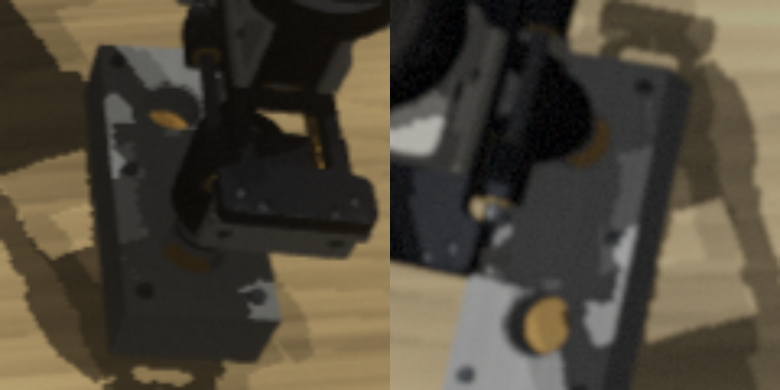

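The cartridge hangs over the far bore in both views (scene half ~(200,230), top half ~(580,130)). I trim by -0.9/-0.8 mm and descend gently.

Emit:
jog_arm:
  dp:
    - [-0.0009,-0.0008,0.003]
    - [0,0,0.004]
    - [0,0,0.003]
    - [0,0,0.003]
    - [0,0,0.003]
    - [0,0,0]
  twist: [0,0,0,0,0,0]

```text
time: 9.8
tool_pos: [604.8, 266.6, 89.3]
tcp_rot: [-3.141, 0.0, 1.378]
contact_force: [-0.7, 0.2, -6.2]
grip_width: 52.3
finger_force: 30.0
```

Emit:
jog_arm:
  dp:
    - [0,0,0.003]
    - [0,0,0.004]
    - [0,0,0.003]
    - [0,0,0.002]
    - [0,0,0.002]
    - [0,0,0.002]
    - [0,0,0.002]
    - [0,0,0.002]
    - [0,0,0]
  twist: [0,0,0,0,0,0,0,0,0]

```text
time: 10.92
tool_pos: [605.1, 266.7, 70.3]
tcp_rot: [3.141, -0.0, 1.378]
contact_force: [-1.7, -0.5, 2.3]
grip_width: 52.3
finger_force: 30.0
```

Emit:
jog_arm:
  dp:
    - [0,0,0.002]
    - [0,0,0.002]
    - [0,0,0.001]
    - [0,0,0]
  twist: [0,0,0,0]

```text
time: 11.42
tool_pos: [605.0, 266.6, 64.5]
tcp_rot: [3.142, 0.0, 1.378]
contact_force: [-2.1, 0.5, 0.6]
grip_width: 52.1
finger_force: 30.0
```

Emit:
jog_arm:
  dp:
    - [0,0,0.001]
    - [0,0,0.001]
    - [0,0,0.001]
    - [0,0,0.0005]
    - [0,0,0]
  twist: [0,0,0,0,0]

```text
time: 12.05
tool_pos: [605.0, 266.6, 61.1]
tcp_rot: [3.141, 0.0, 1.378]
contact_force: [-1.1, -0.2, 0.8]
grip_width: 52.1
finger_force: 30.0
```

Emit:
jog_arm:
  dp:
    - [0,0,0.0005]
    - [0,0,0]
  twist: [0,0]

```text
time: 12.3
tool_pos: [605.1, 266.7, 60.9]
tcp_rot: [3.141, -0.0, 1.378]
contact_force: [-1.1, -0.4, 2.2]
grip_width: 52.2
finger_force: 30.0
```

Emit:
jog_arm:
  dp:
    - [0,0,0.0007]
    - [0,0,0.0005]
    - [0,0,0]
  twist: [0,0,0]

```text
time: 12.68
tool_pos: [605.1, 266.7, 60.8]
tcp_rot: [3.141, -0.0, 1.378]
contact_force: [-3.3, -1.7, 8.8]
grip_width: 52.2
finger_force: 30.0
```

Emit:
jog_arm:
  dp:
    - [0,0,0.0005]
    - [0,0,0]
  twist: [0,0]

```text
time: 12.92
tool_pos: [605.1, 266.7, 60.8]
tcp_rot: [3.141, -0.0, 1.378]
contact_force: [-4.6, -0.9, 12.9]
grip_width: 52.2
finger_force: 30.0
```

Seated at the computed home height with the force rising, so I release and back off.

Emit:
jog_arm:
  dp:
    - [0,0,0]
    - [0,0,0]
    - [0,0,0]
    - [0,0,0]
    - [0,0,0]
  twist: [0,0,0,0,0]
  jaw: 0.0918

```text
time: 13.55
tool_pos: [605.0, 266.6, 58.8]
tcp_rot: [-3.141, 0.0, 1.378]
contact_force: [-0.5, 0.1, -0.3]
grip_width: 91.4
finger_force: 0.0
```

Emit:
jog_arm:
  dp:
    - [0,0,-0.01]
    - [0,0,-0.03]
    - [0,0,-0.03]
    - [0,0,-0.03]
    - [0,0,-0.02]
    - [0,0,0]
  twist: [0,0,0,0,0,0]

```text
time: 14.3
tool_pos: [605.9, 267.0, 181.6]
tcp_rot: [3.137, -0.002, 1.378]
contact_force: [0.1, -0.7, -0.4]
grip_width: 91.7
finger_force: 0.0
```

```bash
python3 go.py 573.8 -44 170
```

```text
t 14.3 pos [605.9 267.  181.6] rot [ 3.1374e+00 -2.2000e-03  1.3781e+00] F [ 0.14 -0.73 -0.35] M [ 0.01 -0.1  -0.02] w 91.7 q [ 0.3   0.63  1.18 -0.    1.33  0.49]
tool-dp mm [-311.4   28.    11. ] norm 312.8
```

Emit:
jog_arm:
  dp:
    - [-0.03,0.003,0]
    - [-0.056,0.005,0]
    - [-0.056,0.005,0]
    - [-0.056,0.005,0]
    - [-0.056,0.005,0]
    - [-0.04,0.003,0]
    - [-0.0175,0.002,0]
    - [0,0,0]
    - [0,0,0]
  twist: [0,0,0,0,0,0,0,0,0]

```text
time: 15.42
tool_pos: [572.8, -43.1, 178.7]
tcp_rot: [-3.141, -0.0, 1.379]
contact_force: [-0.4, 0.2, -0.9]
grip_width: 91.8
finger_force: 0.0
```

```bash
python3 go.py 573.8 -44 55.8; python3 - <<'E'
from plant import bot
import cv2
s=bot.capture("scene");t=bot.capture("top")
cv2.imwrite("pics/c3.png",cv2.hconcat([cv2.resize(s[110:260,210:470],(400,230)),cv2.resize(t[130:280,90:350],(400,230))]))
E
```

```text
t 15.425 pos [572.8 -43.1 178.7] rot [-3.1411e+00 -5.0000e-04  1.3791e+00] F [-0.39  0.22 -0.94] M [-0.01 -0.11 -0.02] w 91.8 q [-0.21  0.47  1.46  0.    1.21 -0.02]
tool-dp mm [ -0.8   1.2 122.9] norm 122.9
```

View pics/c3.png

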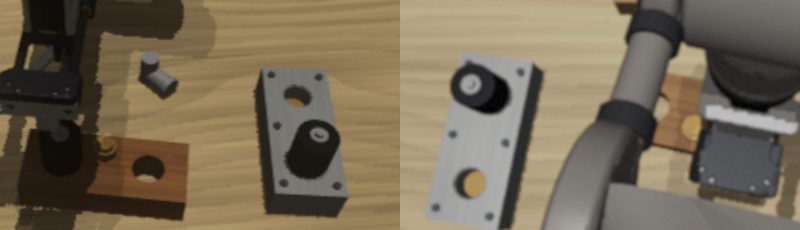

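The first cartridge stands flush and upright in the far bore (scene half ~(317,150)). The gripper is now over the second one (~(60,140)).

Emit:
jog_arm:
  dp:
    - [-0.0008,0.0012,0.01]
    - [0,0,0.03]
    - [0,0,0.03]
    - [0,0,0.03]
    - [0,0,0.015]
    - [0,0,0.008]
    - [0,0,0]
  twist: [0,0,0,0,0,0,0]

```text
time: 16.4
tool_pos: [574.0, -45.4, 56.1]
tcp_rot: [3.141, 0.0, 1.378]
contact_force: [0.6, -0.1, 0.2]
grip_width: 91.7
finger_force: 0.0
```

Emit:
jog_arm:
  dp:
    - [0,0,0]
    - [0,0,0]
    - [0,0,0]
    - [0,0,0]
    - [0,0,0]
    - [0,0,0]
  twist: [0,0,0,0,0,0]
  jaw: 0.0

```text
time: 17.15
tool_pos: [573.6, -45.5, 56.1]
tcp_rot: [-3.141, 0.0, 1.378]
contact_force: [-0.9, 0.2, 3.7]
grip_width: 52.2
finger_force: 30.0
```

Emit:
jog_arm:
  dp:
    - [0,0,-0.006]
    - [0,0,-0.007]
    - [0,0,-0.007]
    - [0,0,0]
    - [0,0,0]
    - [0,0,0]
    - [0,0,0]
    - [0,0,0]
    - [0,0,0]
  twist: [0,0,0,0,0,0,0,0,0]

```text
time: 18.27
tool_pos: [573.8, -45.5, 75.9]
tcp_rot: [-3.142, 0.0, 1.378]
contact_force: [0.1, 0.4, -1.9]
grip_width: 52.3
finger_force: 30.0
```

```bash
python3 go.py 497 283 150;python3 - <<'E'
from plant import bot
for i in range(4): bot.capture("top");print(bot.get_obs()["contact_force"].round(2))
E
```

```text
t 18.275 pos [573.8 -45.5  75.9] rot [-3.1415e+00  1.0000e-04  1.3780e+00] F [ 0.08  0.42 -1.9 ] M [-0.04 -0.08  0.01] w 52.3 q [-0.21  0.59  1.57 -0.    0.98 -0.02]
tool-dp mm [ 307.7 -138.3  -74.1] norm 345.4
[-0.66  0.3  -1.99]
[ 0.55  1.88 -1.85]
[-0.09  0.22 -1.93]
[-0.2   0.48 -2.39]
```

About 1.95 N, so this one is light and goes in the near tray pocket.

Emit:
jog_arm:
  dp:
    - [0,0,-0.015]
    - [0,0,-0.03]
    - [0,0,-0.02]
    - [0,0,0]
    - [0,0,0]
  twist: [0,0,0,0,0]

```text
time: 19.1
tool_pos: [573.4, -45.4, 140.7]
tcp_rot: [-3.141, 0.0, 1.378]
contact_force: [-0.3, -0.4, -3.0]
grip_width: 52.1
finger_force: 30.0
```

```bash
python3 go.py 445.3 -297 140
```

```text
t 19.1 pos [573.4 -45.4 140.7] rot [-3.1409e+00  1.0000e-04  1.3780e+00] F [-0.28 -0.41 -2.96] M [-0.04 -0.07 -0.06] w 52.1 q [-0.21  0.51  1.5  -0.    1.13 -0.02]
tool-dp mm [-271.5  -77.5    0.7] norm 282.3
```

Emit:
jog_arm:
  dp:
    - [-0.0215,-0.0055,0]
    - [-0.045,-0.013,0]
    - [-0.05,-0.0145,0]
    - [-0.05,-0.0145,0]
    - [-0.045,-0.013,0]
    - [-0.035,-0.01,0]
    - [-0.025,-0.007,0]
    - [0,0,0]
    - [0,0,0]
  twist: [0,0,0,0,0,0,0,0,0]

```text
time: 20.23
tool_pos: [445.6, -296.3, 140.3]
tcp_rot: [-3.14, -0.001, 1.378]
contact_force: [-0.2, 1.6, -2.4]
grip_width: 52.1
finger_force: 30.0
```

Emit:
jog_arm:
  dp:
    - [0,0,0.02]
    - [0,0,0.02]
    - [0,0,0.02]
    - [0,0,0.01]
    - [0,0,0.005]
    - [0,0,0.005]
    - [0,0,0]
    - [0,0,0]
  twist: [0,0,0,0,0,0,0,0]

```text
time: 21.22
tool_pos: [445.9, -297.3, 61.4]
tcp_rot: [3.141, 0.0, 1.378]
contact_force: [0.8, 0.3, -2.0]
grip_width: 52.4
finger_force: 30.0
```

```bash
python3 go.py 445.3 -297 46; python3 - <<'E'
from plant import bot
import cv2
s=bot.capture("scene");t=bot.capture("top")
cv2.imwrite("pics/c4.png",cv2.hconcat([cv2.resize(s[130:290,70:230],(390,390)),cv2.resize(t[150:310,380:540],(390,390))]))
E
```

```text
t 21.225 pos [ 445.9 -297.3   61.4] rot [3.1409e+00 5.0000e-04 1.3779e+00] F [ 0.8   0.31 -1.98] M [-0.05 -0.1   0.05] w 52.4 q [-0.73  0.55  1.7  -0.    0.89 -0.54]
tool-dp mm [ 0.2 -0.7 15.4] norm 15.4
```

View pics/c4.png

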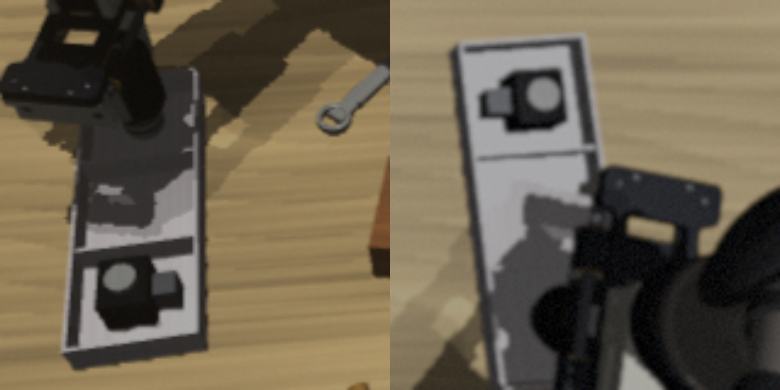

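The nose hangs inside the near pocket (scene half ~(145,125)), clear of the partition. I lower it gently.

Emit:
jog_arm:
  dp:
    - [0,0,0.003]
    - [0,0,0.003]
    - [0,0,0.002]
    - [0,0,0.002]
    - [0,0,0.001]
    - [0,0,0]
  twist: [0,0,0,0,0,0]

```text
time: 22.08
tool_pos: [445.7, -297.1, 49.9]
tcp_rot: [-3.141, 0.0, 1.378]
contact_force: [-0.2, 0.3, -2.1]
grip_width: 52.1
finger_force: 30.0
```

Emit:
jog_arm:
  dp:
    - [0,0,0.0005]
    - [0,0,0.0005]
    - [0,0,0]
  twist: [0,0,0]

```text
time: 22.45
tool_pos: [445.7, -297.2, 49.2]
tcp_rot: [3.141, 0.0, 1.378]
contact_force: [0.0, 0.5, -0.6]
grip_width: 52.3
finger_force: 30.0
```

Emit:
jog_arm:
  dp:
    - [0,0,0.0004]
    - [0,0,0]
  twist: [0,0]

```text
time: 22.7
tool_pos: [445.8, -297.2, 49.1]
tcp_rot: [3.141, 0.0, 1.378]
contact_force: [-1.6, 0.3, 6.2]
grip_width: 52.3
finger_force: 30.0
```

Emit:
jog_arm:
  dp:
    - [0,0,0.0003]
    - [0,0,0]
  twist: [0,0]

```text
time: 22.95
tool_pos: [445.8, -297.3, 49.1]
tcp_rot: [3.141, 0.001, 1.378]
contact_force: [-1.8, 2.1, 7.8]
grip_width: 52.2
finger_force: 30.0
```

Emit:
jog_arm:
  dp:
    - [0,0,-0.0005]
    - [0,0,0]
    - [0,0,0]
    - [0,0,0]
    - [0,0,0]
    - [0,0,0]
  twist: [0,0,0,0,0,0]
  jaw: 0.0918

```text
time: 23.7
tool_pos: [445.7, -297.1, 48.8]
tcp_rot: [-3.142, 0.0, 1.378]
contact_force: [-0.4, -0.1, -1.0]
grip_width: 91.5
finger_force: 0.0
```

Emit:
jog_arm:
  dp:
    - [0,0,-0.01]
    - [0,0,-0.03]
    - [0,0,-0.04]
    - [0,0,-0.04]
    - [0,0,-0.03]
    - [0.03,0,0]
    - [0.05,0,0]
    - [0.05,0,0]
    - [0.03,0,0]
    - [0,0,0]
  twist: [0,0,0,0,0,0,0,0,0,0]

```text
time: 24.95
tool_pos: [476.6, -138.4, 199.6]
tcp_rot: [3.141, 0.0, 1.381]
contact_force: [-0.4, -0.7, -0.6]
grip_width: 91.4
finger_force: 0.0
```

```bash
python3 - <<'E'
from plant import bot
import cv2
s=bot.capture("scene");t=bot.capture("top")
cv2.imwrite("pics/c5.png",cv2.hconcat([cv2.resize(s[100:300,70:470],(400,200)),cv2.resize(t[130:330,90:490],(400,200))]))
E
```

```text
(no output)
```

View pics/c5.png

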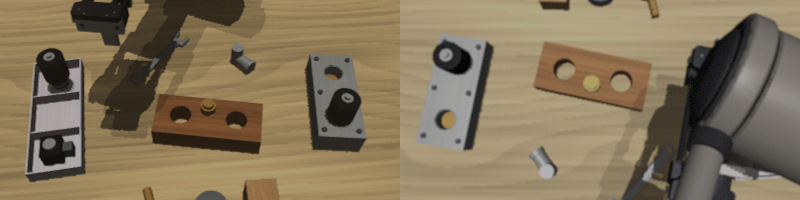

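Both cartridges are in place: the light one upright in the near pocket (scene half ~(53,68)), the heavy one flush in the far bore (~(344,108)). The rack is empty and the other items sit where they were. I let the arm settle, then hand in.

Emit:
jog_arm:
  dp:
    - [0,0,0]
    - [0,0,0]
    - [0,0,0]
  twist: [0,0,0]

```text
time: 25.42
tool_pos: [476.2, -140.7, 198.7]
tcp_rot: [-3.141, 0.0, 1.377]
contact_force: [0.2, 0.2, 0.5]
grip_width: 91.8
finger_force: 0.0
```

```bash
python3 -c "
from plant import bot
print(bot.close_job())"
```

```text
the job is handed in; nothing more can be done
None
```

The job is handed in, with no verdict returned: the heavy cartridge (about 6 N) sits flush in the block's far bore, the light one (about 2 N) stands upright in the tray's near pocket, and nothing else looks moved in the last pictures.

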